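# Unstack the gift boxes onto their display plinths

## Robot

A 7-joint arm with a two-finger parallel gripper is mounted at the origin on the work surface. World frame = base frame: x ahead of the robot, y to its left, z up, the work surface at z = 0. Lengths are in m, angles in degrees, forces in N, time in s.
With the tool pointing down it reaches from about 0.35 to 0.775 m from the base axis. Payload 3.1 kg.
Tool frame: the origin (TCP) lies at the very end of the fingers, on their centre line; the grasp point (between the pads) lies 19 mm behind it (robot.grip_depth is the distance from the TCP to the grasp point, in m); z points along the fingers, y is the line along which they close (so a half turn about z gives the same grasp; the last joint's range is limited). The gripper opens to 85 mm and grips with 20 to 120 N. Pads are 22 mm wide; open, the fingers measure 114 mm over their backs; the gripper's body (76 mm by 85 mm) begins 54 mm behind the grasp point. The pads swing forward as they close: fully open they stand 13 mm farther back than shut.
Start: joints at [-75.269, 17.813, 0.802, 86.603, -0.252, 75.585, -1.558], TCP at [0.162, 0.526, 0.231] pointing down, gripper open.
Joint ranges: [-154.91, 154.91], [-16.99, 109.72], [-72.82, 74.43], [7.12, 147.25], [-82.49, 262.49], [11.32, 116.49], [-174.64, 174.64]. Speed limits (degrees/s): [159.86, 159.86, 180, 180, 180, 180, 180].

## Interface

Orientations are given as a 3x3 rotation matrix whose columns are the frame's x, y, z axes.
In Python, from bench import robot, cams gives the robot as it stands. The module is installed in compiled form; this text tells all that it offers.
- The arm moves only by the tool apply_moves, never from a script. Its argument "steps" is a list of rows, each a list of 7 numbers: the turn, a rotation vector about the tool's x, y, z in a scale on which 1.0 is 2 rad, then the shift along the tool's x, y, z in fractions of the full range, 1 being 0.6 m, then the finger opening in m, from 0 to 0.0854. A call has 1 to 12 rows; each row is the pose to reach, as a shift and turn from the pose commanded when the call began, along the tool's axes at that moment; what a row does not reach only later rows make up. A row lasts 1/12 s, in which the tool goes at most 41.7 mm and 7.16 degrees, less where a joint would pass 70% of its speed; a pose out of reach is approached as far as the arm can. Shift and turn numbers lie between -1 and 1, and a call with a number outside is refused. A call with a gripper value outside its range is refused whole. The fingers move at their own pace and stop on an object; the grip force is fixed at half the most. Time passes only in rows, so rows that repeat a pose let the fingers close. It gives the time, the measured TCP pose, the force, the opening and the grip force at its end, in the units of the state.
- robot.observe(): the state, without advancing time (a new reading comes with each control period).
- cams.camera(name): name is "scene" or "top"; returns the picture (420x560x3 uint8, red, green, blue); there is no depth.
- cams.get_calibration(name): a dict with "K" (3x3 intrinsics, pixels), "pose" (4x4, takes a point from camera to world coordinates). Camera axes: x right, y up, looking along -z (the intrinsics and any distortion apply to the point x, -y, -z); pixel columns grow to the right and rows downward; lengths in m; the calibration is good to about 2 mm. A picture is of the moment at which its call begins. get_calibration takes no time and is no camera call.
- robot.finish_job(): hands the job in; it is judged then, once.
The state is a dict: "time_s": time; "joint_positions": joint angles; "qvel": joint speeds; "tau": joint torques, N m; "tool_pos": TCP position; "tool_rot": TCP orientation; "contact_force": force on the tool from outside, world axes, zero at the start; "moment": the same for the moment, N m; "finger_gap": finger opening in m; "grip_force": force on a finger pad.
Only numpy, scipy, OpenCV 4.12 (cv2) and the standard library are available. Lean on these libraries where they do the work, as an engineer would, in place of code of your own. Each camera call takes 0.05 s, during which the arm holds its last target. There are 200 camera calls.

## Task

Take apart the stack of four gift boxes on the counter and set each one out upright on the walnut display plinth of its own shape: the hexagonal box, the round tin, the square tin and the long carton each in the middle of its plinth, with the square tin and the long carton lined up with the sides of theirs. Do not tip any of the boxes over, and do not knock over or shove away the little card holder or the sweet jar that stand among them.

Things in the scene. Friction and masses are not known exactly. Their poses are not given: they have to be found in the camera images.
- hex_box: Loose, origin at the centre of its underside, z up. Small white hexagonal box with straight sides, 42 mm across flats, 48.5 mm across corners, 36 mm high, 70 to 140 g; two of its flats face its own +y and -y, the others every 60 degrees. At the start it is the top of the stack, at any yaw on the round tin, its underside 110 mm above the counter.
- round_tin: Loose, origin at the centre of its underside, z up. Bare metal round tin, 56 mm diameter, 34 mm high, 110 to 225 g. At the start third from below: on the square tin, under the hexagonal box, its underside 76 mm above the counter.
- square_tin: Loose, origin at the centre of its underside, z up. Grey square tin, 62 x 62 mm, 36 mm high, sides along its x and y, 150 to 310 g. At the start it lies on the long carton (roughly in line with it, up to 22 mm off its middle along its length), its underside 40 mm above the counter; its corners show under the round tin.
- long_carton: Loose, origin at the centre of its underside, z up. Long kraft board carton with two pale paper bands, 130 mm along its x, 64 mm along its y, 40 mm high, stiff, 210 to 420 g. At the start it is the bottom of the stack and lies flat on the counter, at any of five spots.
- plinth_hex: Fixed on the counter, 12 mm thick, dark walnut, origin at the centre of its underside, so its top is 12 mm above the origin; z up. It may stand at any of five spots on the counter. Hexagon, 62 mm across flats, flats facing its own +y and -y and every 60 degrees: for the hexagonal box.
- plinth_round: Fixed on the counter, 12 mm thick, dark walnut, origin at the centre of its underside, so its top is 12 mm above the origin; z up. It may stand at any of five spots on the counter. Disc, 76 mm diameter: for the round tin.
- plinth_square: Fixed on the counter, 12 mm thick, dark walnut, origin at the centre of its underside, so its top is 12 mm above the origin; z up. It may stand at any of five spots on the counter. Square, 84 x 84 mm, sides along its x and y: for the square tin.
- plinth_long: Fixed on the counter, 12 mm thick, dark walnut, origin at the centre of its underside, so its top is 12 mm above the origin; z up. It may stand at any of five spots on the counter. Oblong, 150 mm along its x and 84 mm along its y: for the long carton.
- card_block: Bystander, loose: small wooden card holder, 18 x 26 mm and 20 mm high, with a blank paper card up to 42 mm high, in the middle between the spots. Origin at the centre of its underside, z up.
- sweet_jar: Bystander, loose: glass jar, 60 mm diameter, 85 mm high, with a pale wooden cap and a paper label, on the left or the right of the counter. Origin at the centre of its underside, z up.

How it is judged:
By the outcome, as a careful person would: the job done as asked, in the order asked, and still so for the second after the job is handed in, with the robot touching nothing.
It also fails if it takes over 115 s, if anything falls off the work surface, if the arm or the gripper's body presses on something with over 40 N, if the wrist force passes 120 N, or if a joint passes its speed limit or range.

## Working session

There is one attempt and no reset: what is moved stays moved. The work goes in short steps, Python scripts to look and compute and a tool call to move; the robot and the scene stay as the last step left them, time stands still between calls to the robot, and variables do not carry over. Pictures are saved under pics/ and viewed, at most 14 in all, crops included, and the job is handed in when it is done.

Besides the shell and the picture viewer there is one more tool, called after ">>>" in YAML: its name, and indented under it one key for each argument. apply_moves: Moves the arm, as the interface text tells. Its arguments: {"type":"object","properties":{"steps":{"type":"array"}},"required":["steps"]}

```bash
mkdir -p pics; python3 - <<'E'
from bench import robot,cams
import cv2,numpy as np
np.set_printoptions(precision=4,suppress=True)
for n in("scene","top"):
    im=cams.camera(n); cv2.imwrite(f"pics/{n}0.png",im[:,:,::-1]); c=cams.get_calibration(n); print(n,c)
s=robot.observe(); print(s)
E
```

```text
scene {'K': array([[493.2497,   0.    , 276.8021],
       [  0.    , 493.2497, 207.9903],
       [  0.    ,   0.    ,   1.    ]]), 'pose': array([[-0.4243, -0.705 ,  0.5683,  1.0731],
       [ 0.9055, -0.3327,  0.2633,  0.2486],
       [ 0.0035,  0.6263,  0.7796,  0.8395],
       [ 0.    ,  0.    ,  0.    ,  1.    ]])}
top {'K': array([[381.3881,   0.    , 280.2696],
       [  0.    , 381.3881, 209.8038],
       [  0.    ,   0.    ,   1.    ]]), 'pose': array([[ 0.0222,  0.9923, -0.1217,  0.4412],
       [-0.9995,  0.025 ,  0.0212,  0.0175],
       [ 0.024 ,  0.1211,  0.9923,  0.8852],
       [ 0.    ,  0.    ,  0.    ,  1.    ]])}
{'time_s': 0.1, 'joint_positions': array([-75.269 ,  17.8573,   0.8001,  86.6827,  -0.2533,  75.5842,
        -1.5601]), 'qvel': array([-0.0102, -0.0882, -0.0138, -0.3096, -0.1494, -0.0115,  0.0376]), 'tau': array([  0.0003, -38.0855,   0.1464, -23.1243,   0.0122,   0.0081,
         0.    ]), 'tool_pos': array([0.1617, 0.525 , 0.2303]), 'tool_rot': array([[-0.9557,  0.2943, -0.0006],
       [ 0.2943,  0.9557, -0.0021],
       [-0.0001, -0.0021, -1.    ]]), 'contact_force': array([0.8389, 0.0845, 0.1775]), 'moment': array([-0.014 , -0.0112,  0.0646]), 'grip_force': 0.0, 'finger_gap': 0.08558328932178318}
```

View pics/scene0.png

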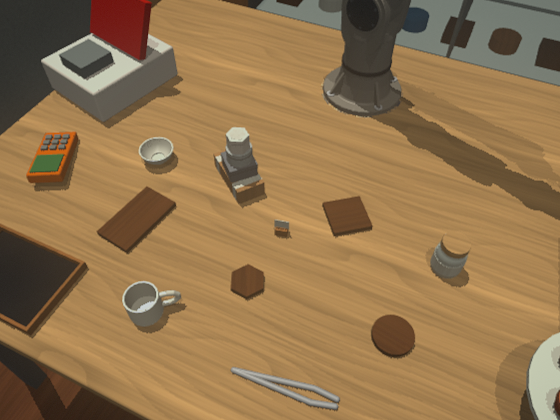

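View pics/top0.png

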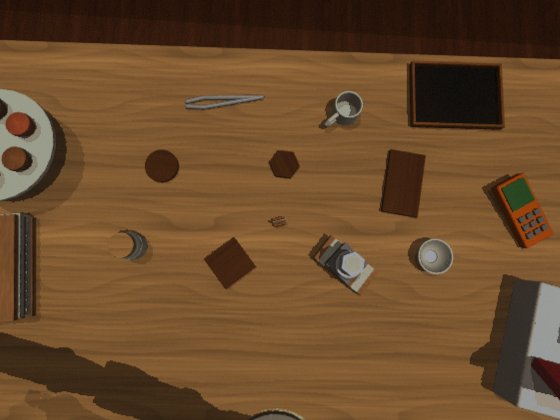

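The scene view shows the stack at (240,165), with plinths long (137,218), hex (248,281), square (347,215) and round (393,335). The card is at (282,228) and the jar at (450,257). In the top view the stack is at (347,262), with plinths round (162,166), hex (284,164), long (404,184) and square (230,263).

```bash
cat > h.py <<'E'
from bench import robot,cams
import cv2,numpy as np
np.set_printoptions(precision=4,suppress=True)
def ray(n,uv):
    c=cams.get_calibration(n);K,P=c["K"],c["pose"]
    uv=np.atleast_2d(np.asarray(uv,float))
    d=np.c_[(uv[:,0]-K[0,2])/K[0,0],-(uv[:,1]-K[1,2])/K[1,1],-np.ones(len(uv))]@P[:3,:3].T
    return P[:3,3],d
def plane(n,uv,z):
    o,d=ray(n,uv); return (o+d*((z-o[2])/d[:,2])[:,None])
def tri(a,b):
    o1,d1=ray("scene",a);o2,d2=ray("top",b);d1=d1[0];d2=d2[0]
    t=np.linalg.lstsq(np.c_[d1,-d2],o2-o1,rcond=None)[0]
    p,q=o1+t[0]*d1,o2+t[1]*d2
    return (p+q)/2,np.linalg.norm(p-q)
def cent(c):
    m=cv2.moments(c); return np.array([m['m10']/m['m00'],m['m01']/m['m00']])
E
python3 - <<'E'
from h import *
pl={"long":((137,218),(404,184)),"hex":((248,281),(284,164)),"square":((347,215),(230,263)),"round":((393,335),(162,166))}
I={n:cv2.imread(f"pics/{n}0.png") for n in("scene","top")}
for k,ab in pl.items():
    r={}
    for n,p in zip(I,ab):
        im=I[n]; 
        g=cv2.GaussianBlur(im,(3,3),0)[:,:,2].astype(int)
        s=60;x0,y0=max(p[0]-s,0),max(p[1]-s,0)
        sub=g[y0:y0+2*s,x0:x0+2*s].astype(np.uint8)
        t,_=cv2.threshold(sub,0,255,cv2.THRESH_OTSU)
        m=(g<t).astype(np.uint8)
        cs,_=cv2.findContours(m,cv2.RETR_EXTERNAL,cv2.CHAIN_APPROX_NONE)
        c=[c for c in cs if cv2.pointPolygonTest(c,p,False)>=0][0]
        c=cv2.convexHull(c)
        w=plane(n,c[:,0],.006)[:,:2]
        rc=cv2.minAreaRect((w*1e4).astype(np.float32))
        cw=cent((w*1e4).astype(np.float32).reshape(-1,1,2))/1e4
        r[n]=cent(c)
        print(k,n,"thr",t,"cent",cw,"rect",np.array(rc[0])/1e4,np.array(rc[1])/10,rc[2])
        cv2.drawContours(im,[c],-1,(0,255,0),1)
    print("  tri",*tri(r["scene"],r["top"]))
a=cv2.imread("pics/scene0.png")[110:220,190:330];b=cv2.imread("pics/top0.png")[205:305,260:400]
cv2.imwrite("pics/crop.png",np.vstack([cv2.resize(a,None,fx=3,fy=3,interpolation=2)[:290],cv2.resize(b,None,fx=3,fy=3,interpolation=2)]))
cv2.imwrite("pics/ov.png",np.hstack([I["scene"][110:370,80:450],I["top"][130:300,130:450].repeat(1,0) if 0 else cv2.copyMakeBorder(I["top"][130:300,130:450],0,90,0,0,0)]))
E
```

```text
long scene thr 136.0 cent [ 0.6174 -0.2893] rect [ 0.6175 -0.289 ] [ 97.562 156.963] 81.28208923339844
long top thr 94.0 cent [ 0.6207 -0.2876] rect [ 0.6208 -0.2874] [ 92.3458 154.28  ] 81.24632263183594
  tri [ 0.6204 -0.2889  0.0043] 0.001831240393523844
hex scene thr 138.0 cent [ 0.6552 -0.0067] rect [ 0.6558 -0.006 ] [77.5671 64.2643] 28.431364059448242
hex top thr 97.0 cent [ 0.658  -0.0066] rect [ 0.6584 -0.0074] [67.0017 72.0132] 54.31812286376953
  tri [ 0.6571 -0.0061  0.008 ] 0.0009871705148939475
square scene thr 139.0 cent [0.4203 0.1114] rect [0.4205 0.1113] [95.8228 89.4376] 37.96104431152344
square top thr 98.0 cent [0.4245 0.112 ] rect [0.4246 0.1118] [88.1221 86.228 ] 37.690330505371094
  tri [0.4241 0.1122 0.0085] 0.0008953867991164923
round scene thr 134.0 cent [0.643  0.2802] rect [0.643  0.2799] [82.7939 76.9027] 18.27920913696289
round top thr 96.0 cent [0.6457 0.2782] rect [0.646  0.2782] [79.5692 75.4996] 48.11060333251953
  tri [0.645  0.2794 0.0066] 0.0026855352416463693
```

View pics/crop.png

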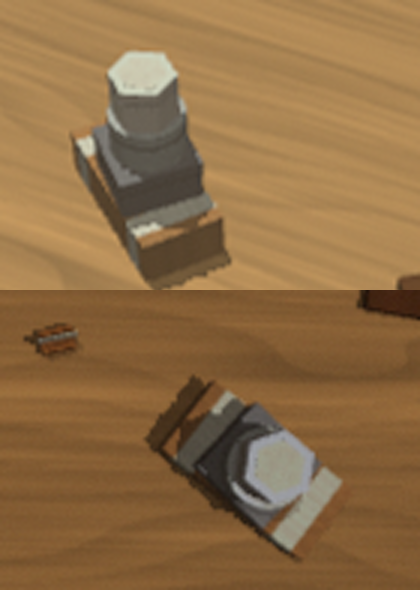

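View pics/ov.png

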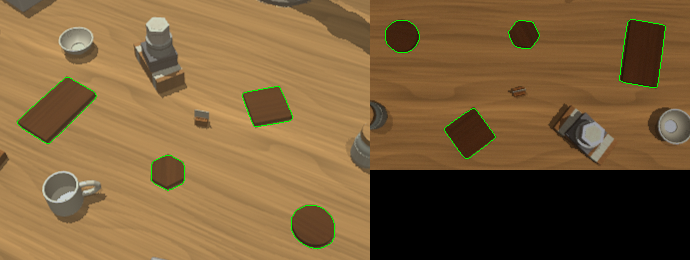

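The plinth outlines fit well in both views. In the crop the hex box's top face is bright at about (237,134) in the scene view and (353,264) in the top view, and all layers below it are visible. Next I measure the hex box.

```bash
cat >> h.py <<'E'
def blob(im,p,f):
    m=f(im.astype(int)).astype(np.uint8)
    cs,_=cv2.findContours(m,cv2.RETR_EXTERNAL,cv2.CHAIN_APPROX_NONE)
    return min(cs,key=lambda c:-cv2.pointPolygonTest(c,p,True))
E
python3 - <<'E'
from h import *
out={}
for n,p,t in(("scene",(237,134),(170,185,200)),("top",(353,264),(150,165,180))):
    im=cv2.imread(f"pics/{n}0.png")
    print(n,"pix",im[p[1],p[0]],"rows",im[p[1]:p[1]+40:3,p[0]].min(1))
    for th in t:
        c=blob(im,p,lambda i:i.min(2)>th) if cv2.countNonZero((im.min(2)>th).astype(np.uint8)) else None
        if c is None or len(c)<8: print(th,"none");continue
        h=cv2.convexHull(c);w=plane(n,h[:,0],.146)[:,:2]
        W=(w*1e4).astype(np.float32)
        ap=cv2.approxPolyDP(h,2,True)[:,0]
        best=min(range(0,60),key=lambda a:max(np.ptp(w@[np.cos(np.radians(a+k)),np.sin(np.radians(a+k))]) for k in(0,60,120)))
        ws=[np.ptp(w@[np.cos(np.radians(best+k)),np.sin(np.radians(best+k))]) for k in(0,60,120)]
        print(th,"area",cv2.contourArea(h),"cent",cent(W.reshape(-1,1,2))/1e4,"flatnormal",best,np.array(ws)*1e3)
        out.setdefault(n,{})[th]=cent(h)
for a in out["scene"].values():
    for b in out["top"].values(): print(*tri(a,b))
E
```

```text
scene pix [176 201 203] rows [176 176 192  85  84  85  86  96  78  78  77  71  70  54]
170 area 205.0 cent [ 0.426 -0.142] flatnormal 21 [37.8127 38.5398 40.7439]
185 area 114.5 cent [ 0.4283 -0.1485] flatnormal 25 [35.9723 29.023  32.7235]
200 area 3.5 cent [ 0.8014 -0.0771] flatnormal 54 [2.2843 6.0336 6.0624]
top pix [135 154 154] rows [135 138 137 154 142  42  84 133 135  22  50  49  49  46]
150 area 346.5 cent [ 0.4304 -0.1405] flatnormal 20 [39.6903 39.7216 38.7858]
165 none
180 none
[ 0.4304 -0.1395  0.1504] 1.5104496083607513e-05
[ 0.4315 -0.1428  0.1499] 0.006630039227855194
[ 0.4614 -0.3708 -0.6257] 0.1539259117035996
```

```bash
cat >> h.py <<'E'
def go(*tg):
    """shift/turn rows (tool axes now) to world (x,y,z,yaw of tool y); levels the tool"""
    from scipy.spatial.transform import Rotation as Rn
    s=robot.observe();R=np.array(s["tool_rot"]);p=np.array(s["tool_pos"])
    print("t",round(s["time_s"],2),"tcp",p,"yaw",np.degrees(np.arctan2(R[1,1],R[0,1])).round(2),"q",np.array(s["joint_positions"]).round(1),"gap",round(s["finger_gap"],4))
    for x,y,z,w in tg:
        cur=np.degrees(np.arctan2(R[1,1],R[0,1])); d=(w-cur+90)%180-90; a=np.radians(cur+d)
        T=np.array([[-np.sin(a),np.cos(a),0],[np.cos(a),np.sin(a),0],[0,0,-1]])
        sh=R.T@(np.array([x,y,z])-p)
        print("turn",Rn.from_matrix(R.T@T).as_rotvec(degrees=True).round(1),"shift",sh.round(4),"rows",max(np.linalg.norm(sh)/.0417,abs(d)/7.16).round(1))
E
python3 -c "
from h import *
go((.42,.15,.24,80.5),(.428,-.141,.21,80.5),(.428,-.141,.113,80.5))"
```

```text
t 0.1 tcp [0.1617 0.525  0.2303] yaw 72.88 q [-75.3  17.9   0.8  86.7  -0.3  75.6  -1.6] gap 0.0856
turn [-0.1 -0.  -7.6] shift [-0.3572 -0.2824 -0.0091] rows 10.9
turn [-0.1 -0.  -7.6] shift [-0.4505 -0.5581  0.0215] rows 17.2
turn [-0.1 -0.  -7.6] shift [-0.4505 -0.5579  0.1185] rows 17.4
```

The rows are not in the units I measure in: shifts go in shares of 0.6 m and turns go in shares of 2 rad. I convert before sending: -0.421 m is -0.7017, -0.404 m is -0.6733, -7.6 degrees is -0.0663.

>>> apply_moves:
  steps:
    - [0, 0, 0, -0.595, -0.47, -0.015, 0.0854]
    - [0, 0, -0.0663, -0.595, -0.47, -0.015, 0.0854]
    - [0, 0, -0.0663, -0.595, -0.47, -0.015, 0.0854]
    - [0, 0, -0.0663, -0.595, -0.47, -0.015, 0.0854]
    - [0, 0, -0.0663, -0.595, -0.47, -0.015, 0.0854]
    - [0, 0, -0.0663, -0.595, -0.47, -0.015, 0.0854]
    - [0, 0, -0.0663, -0.595, -0.47, -0.015, 0.0854]
    - [0, 0, -0.0663, -0.595, -0.47, -0.015, 0.0854]
    - [0, 0, -0.0663, -0.595, -0.47, -0.015, 0.0854]
    - [0, 0, -0.0663, -0.595, -0.47, -0.015, 0.0854]
    - [0, 0, -0.0663, -0.6733, -0.7017, 0.0117, 0.0854]
    - [0, 0, -0.0663, -0.6733, -0.7017, 0.0117, 0.0854]

```text
time_s: 1.1
tool_pos: [0.4102, 0.0999, 0.2324]
tool_rot: [[-0.986, 0.166, 0.0], [0.166, 0.986, -0.0], [-0.0, -0.0, -1.0]]
contact_force: [0.4, -0.2, -0.2]
finger_gap: 0.0854
grip_force: 0.0
```

```bash
python3 -c "
from h import *
go((.428,-.141,.20,80.5),(.428,-.141,.113,80.5))"
```

```text
t 1.1 tcp [0.4102 0.0999 0.2324] yaw 80.46 q [-38.5   2.3  23.4 105.4  -0.9  72.5  65.6] gap 0.0854
turn [-0.  0. -0.] shift [-0.0574 -0.2346  0.0324] rows 5.8
turn [-0.  0. -0.] shift [-0.0574 -0.2346  0.1194] rows 6.5
```

>>> apply_moves:
  steps:
    - [0, 0, 0, -0.095, -0.3917, 0.0333, 0.0854]
    - [0, 0, 0, -0.095, -0.3917, 0.0333, 0.0854]
    - [0, 0, 0, -0.095, -0.3917, 0.0333, 0.0854]
    - [0, 0, 0, -0.095, -0.3917, 0.0333, 0.0854]
    - [0, 0, 0, -0.095, -0.3917, 0.0333, 0.0854]
    - [0, 0, 0, -0.095, -0.3917, 0.0533, 0.0854]
    - [0, 0, 0, -0.095, -0.3917, 0.0533, 0.0854]
    - [0, 0, 0, -0.095, -0.3917, 0.0533, 0.0854]

```text
time_s: 1.77
tool_pos: [0.4255, -0.1414, 0.1996]
tool_rot: [[-0.985, 0.171, -0.003], [0.171, 0.985, -0.0], [0.003, -0.001, -1.0]]
contact_force: [-0.0, 0.7, 0.2]
finger_gap: 0.0858
grip_force: 0.0
```

```bash
python3 -c "
from h import *
go((.428,-.141,.113,80.5))
a=[cams.camera(n)[:,:,::-1] for n in('scene','top')]
cv2.imwrite('pics/a.png',np.hstack([cv2.resize(a[0][60:230,150:330],None,fx=2,fy=2),cv2.resize(a[1][180:350,250:430],None,fx=2,fy=2)]))"
```

```text
t 1.77 tcp [ 0.4255 -0.1414  0.1996] yaw 80.13 q [-18.8   8.   39.2 105.5  -5.4  68.5 102.2] gap 0.0858
turn [-0.  -0.2 -0.4] shift [-0.0027  0.0009  0.0866] rows 2.1
```

View pics/a.png

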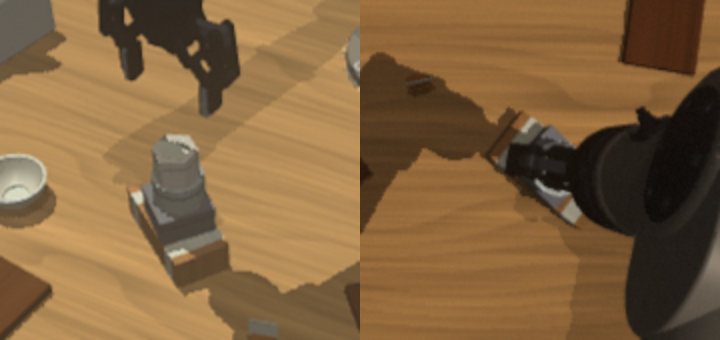

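The picture shows the open fingers straddling the hex box from above, with finger tips at (130,75) and (210,105) in the left crop and the box midway below at (178,145). I descend and grip.

To row units: 0.087 m is 0.145, 0.07 m is 0.1167.

>>> apply_moves:
  steps:
    - [0, 0, 0, -0.0033, 0, 0.0667, 0.0854]
    - [0, 0, 0, -0.0042, 0.0017, 0.1167, 0.0854]
    - [0, 0, 0, -0.0042, 0.0017, 0.145, 0.0854]
    - [0, 0, 0, -0.0042, 0.0017, 0.145, 0.0854]
    - [0, 0, 0, -0.0042, 0.0017, 0.145, 0.03]
    - [0, 0, 0, -0.0042, 0.0017, 0.145, 0.03]
    - [0, 0, 0, -0.0042, 0.0017, 0.145, 0.03]
    - [0, 0, 0, -0.0042, 0.0017, 0.145, 0.03]
    - [0, 0, 0, -0.0042, 0.0017, 0.145, 0.03]
    - [0, 0, 0, -0.0042, 0.0017, 0.145, 0.03]

```text
time_s: 2.7
tool_pos: [0.4314, -0.139, 0.1154]
tool_rot: [[-0.986, 0.165, 0.004], [0.165, 0.986, -0.0], [-0.004, 0.0, -1.0]]
contact_force: [-0.2, 0.7, 7.4]
finger_gap: 0.041
grip_force: 61.8
```

```bash
python3 -c "
from h import *
go((.45,-.12,.2,56))"
```

```text
t 2.7 tcp [ 0.4314 -0.139   0.1154] yaw 80.5 q [-16.6  14.4  38.2 112.1 -10.7  56.7 107.1] gap 0.041
turn [ 0.1  0.2 24.5] shift [-0.0156  0.0218 -0.0846] rows 3.4
```

To row units: -0.085 m is -0.1417, -0.06 m is -0.1.

>>> apply_moves:
  steps:
    - [0, 0, 0, 0, 0, -0.0167, 0.03]
    - [0, 0, 0, 0, 0, -0.05, 0.03]
    - [0, 0, 0, 0, 0, -0.1, 0.03]
    - [0, 0, 0, 0, 0, -0.1417, 0.03]
    - [0, 0, 0, 0, 0, -0.1417, 0.03]

```text
time_s: 3.12
tool_pos: [0.4328, -0.1402, 0.2038]
tool_rot: [[-0.986, 0.166, 0.01], [0.166, 0.986, -0.002], [-0.01, 0.0, -1.0]]
contact_force: [1.4, -0.4, -0.6]
finger_gap: 0.0415
grip_force: 61.0
```

```bash
python3 -c "
from h import *
go((.6566,-.0066,.18,56),(.6566,-.0066,.13,56))
a=[cams.camera(n)[:,:,::-1] for n in('scene','top')]
cv2.imwrite('pics/b.png',np.hstack([cv2.resize(a[0][30:230,150:330],None,fx=2,fy=2),cv2.resize(a[1][160:360,250:430],None,fx=2,fy=2)]))"
```

```text
t 3.12 tcp [ 0.4328 -0.1402  0.2038] yaw 80.46 q [-19.2   8.1  39.4 104.8  -5.6  68.4 102.4] gap 0.0415
turn [ 0.1  0.6 24.5] shift [-0.1983  0.1688  0.0259] rows 6.3
turn [ 0.1  0.6 24.5] shift [-0.1977  0.1688  0.0759] rows 6.5
```

View pics/b.png

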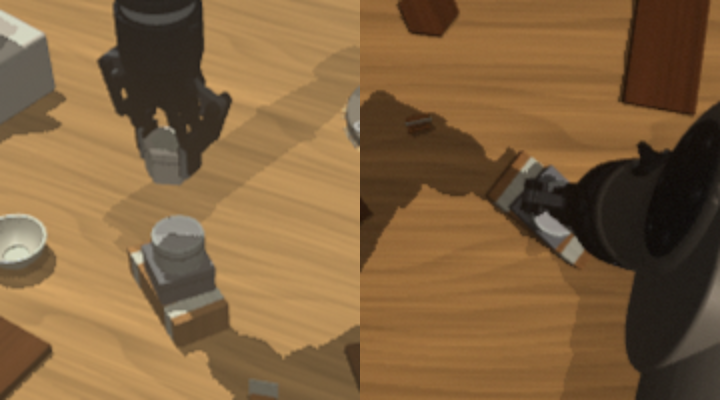

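The hex box is held at (166,155) in the left crop, and the round tin top is now bare at (178,236), undisturbed. I carry the box to its plinth.

To row units: -0.198 m is -0.33, -0.18 m is -0.3, 24.5 degrees is 0.2138.

>>> apply_moves:
  steps:
    - [0, 0, 0.0611, -0.05, 0.0433, 0, 0.03]
    - [0, 0.0017, 0.1222, -0.1167, 0.1, 0.0167, 0.03]
    - [0, 0.0035, 0.1833, -0.1833, 0.1567, 0.0333, 0.03]
    - [0.0009, 0.0052, 0.2138, -0.25, 0.2133, 0.0433, 0.03]
    - [0.0009, 0.0052, 0.2138, -0.3, 0.2567, 0.0433, 0.03]
    - [0.0009, 0.0052, 0.2138, -0.33, 0.2817, 0.0433, 0.03]
    - [0.0009, 0.0052, 0.2138, -0.33, 0.2817, 0.1, 0.03]
    - [0.0009, 0.0052, 0.2138, -0.33, 0.2817, 0.1583, 0.03]
    - [0.0009, 0.0052, 0.2138, -0.33, 0.2817, 0.2083, 0.03]
    - [0.0009, 0.0052, 0.2138, -0.33, 0.2817, 0.2083, 0.03]
    - [0.0009, 0.0052, 0.2138, -0.33, 0.2817, 0.2083, 0.03]

```text
time_s: 4.13
tool_pos: [0.6498, -0.0046, 0.0702]
tool_rot: [[-0.828, 0.56, -0.018], [0.56, 0.828, 0.002], [0.016, -0.008, -1.0]]
contact_force: [0.4, -0.7, -0.3]
finger_gap: 0.0411
grip_force: 61.0
```

```bash
python3 -c "
from h import *
go((.6566,-.0066,.019,56))
a=[cams.camera(n)[:,:,::-1] for n in('scene','top')]
for n,i in zip('sc',a): cv2.imwrite('pics/c'+n+'.png',i)
cv2.imwrite('pics/c.png',np.hstack([cv2.resize(a[0][180:330,180:330],None,fx=2.5,fy=2.5),cv2.resize(a[1][90:240,210:360],None,fx=2.5,fy=2.5)]))"
```

```text
t 4.13 tcp [ 0.6498 -0.0046  0.0702] yaw 55.94 q [-21.9  40.6  34.3  81.4 -23.6  66.4  71.8] gap 0.0411
turn [-0.5 -0.9 -0.1] shift [-0.0076  0.0026  0.0511] rows 1.2
```

View pics/c.png

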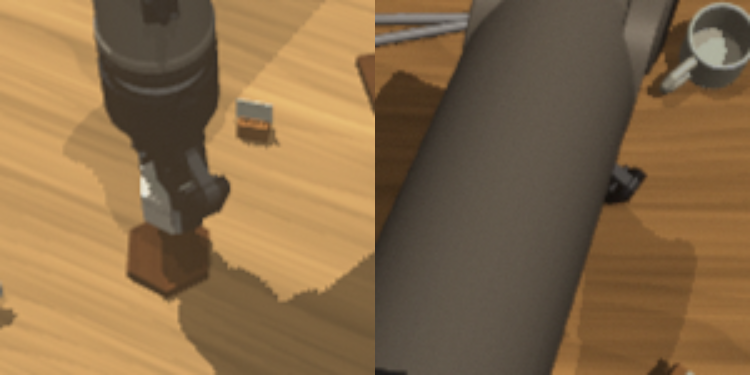

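The box hangs above its plinth: its lower edge is at (170,230) and the plinth at (168,260) in the left crop. I settle lower before releasing.

To row units: 0.043 m is 0.0717, -0.0076 m is -0.0127, -0.9 degrees is -0.0079.

>>> apply_moves:
  steps:
    - [-0.0044, -0.0079, 0, -0.0127, 0.0043, 0.0333, 0.03]
    - [-0.0044, -0.0079, 0, -0.0127, 0.0043, 0.0667, 0.03]
    - [-0.0044, -0.0079, 0, -0.0127, 0.0043, 0.0717, 0.03]
    - [-0.0044, -0.0079, 0, -0.0127, 0.0043, 0.0717, 0.03]
    - [-0.0044, -0.0079, 0, -0.0127, 0.0043, 0.0717, 0.03]
    - [-0.0044, -0.0079, 0, -0.0127, 0.0043, 0.0717, 0.03]

```text
time_s: 4.73
tool_pos: [0.6618, -0.007, 0.033]
tool_rot: [[-0.829, 0.559, 0.012], [0.559, 0.829, 0.001], [-0.009, 0.007, -1.0]]
contact_force: [-0.3, 0.2, -1.2]
finger_gap: 0.0414
grip_force: 61.0
```

```bash
python3 -c "
from h import *
go((.6566,-.0066,.0185,56))
im=cams.camera('scene')[:,:,::-1]
cv2.imwrite('pics/d.png',cv2.resize(im[220:310,205:295],None,fx=6,fy=6,interpolation=2))"
```

```text
t 4.73 tcp [ 0.6618 -0.007   0.033 ] yaw 55.99 q [-21.1  42.9  33.2  83.  -25.4  61.   73.1] gap 0.0414
turn [ 0.4  0.5 -0. ] shift [ 0.0047 -0.0027  0.0144] rows 0.4
```

View pics/d.png

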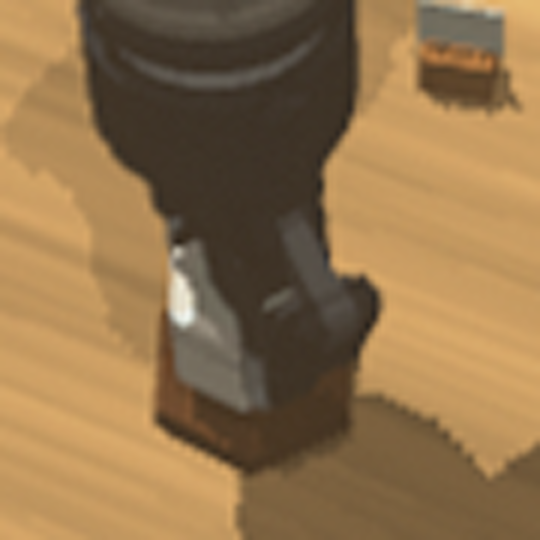

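```bash
python3 -c "
from h import *
z=.033-.0054
A=plane('scene',[(205+248/6,220+410/6),(205+180/6,220+380/6)],z)[:,:2]
for p,a in zip(A,(26,86)): print(p-.02425*np.array([np.cos(np.radians(a)),np.sin(np.radians(a))]))
"
```

```text
[ 0.6579 -0.006 ]
[ 0.6776 -0.0438]
```

>>> apply_moves:
  steps:
    - [0, 0, 0, 0, 0, 0, 0.03]
    - [0, 0, 0, 0, 0, 0, 0.03]
    - [0, 0, 0, 0, 0, 0, 0.03]
    - [0, 0, 0, 0, 0, 0, 0.03]
    - [0, 0, 0, 0, 0, 0, 0.03]

```text
time_s: 5.2
tool_pos: [0.6601, -0.0067, 0.0305]
tool_rot: [[-0.829, 0.559, 0.008], [0.559, 0.829, 0.001], [-0.006, 0.005, -1.0]]
contact_force: [-0.8, -0.4, -1.4]
finger_gap: 0.0408
grip_force: 61.0
```

To row units: 0.0115 m is 0.0192, 0.006 m is 0.01, 0.3 degrees is 0.0026.

>>> apply_moves:
  steps:
    - [0.0017, 0.0026, 0, 0.0008, -0.0017, 0.01, 0.03]
    - [0.0017, 0.0026, 0, 0.0008, -0.0017, 0.0167, 0.03]
    - [0.0017, 0.0026, 0, 0.0008, -0.0017, 0.0192, 0.03]
    - [0.0017, 0.0026, 0, 0.0008, -0.0017, 0.0192, 0.03]
    - [0.0017, 0.0026, 0, 0.0008, -0.0017, 0.0192, 0.03]
    - [0.0017, 0.0026, 0, 0.0008, -0.0017, 0.0192, 0.03]

```text
time_s: 5.7
tool_pos: [0.6592, -0.0073, 0.0189]
tool_rot: [[-0.829, 0.559, 0.001], [0.559, 0.829, 0.001], [-0.001, 0.001, -1.0]]
contact_force: [0.5, -0.5, -0.9]
finger_gap: 0.041
grip_force: 61.2
```

>>> apply_moves:
  steps:
    - [0, 0, 0, 0, 0, 0.0017, 0.03]
    - [0, 0, 0, 0, 0, 0.0017, 0.044]
    - [0, 0, 0, 0, 0, 0.0017, 0.05]
    - [0, 0, 0, 0, 0, 0.0017, 0.06]
    - [0, 0, 0, 0, 0, 0.0017, 0.08]
    - [0, 0, 0, 0, 0, 0.0017, 0.08]
    - [0, 0, 0, 0, 0, -0.0333, 0.0854]
    - [0, 0, 0, 0, 0, -0.0833, 0.0854]
    - [0, 0, 0, 0, 0, -0.15, 0.0854]
    - [0, 0, 0, 0, 0, -0.2167, 0.0854]
    - [0, 0, 0, 0, 0, -0.25, 0.0854]

```text
time_s: 6.62
tool_pos: [0.6614, -0.0082, 0.1749]
tool_rot: [[-0.829, 0.559, 0.01], [0.559, 0.829, 0.0], [-0.008, 0.005, -1.0]]
contact_force: [0.7, -0.4, 0.5]
finger_gap: 0.0857
grip_force: 0.0
```

```bash
python3 -c "
from h import *
go((.50,-.02,.2,56),(.45,.05,.2,56))"
```

```text
t 6.62 tcp [ 0.6614 -0.0082  0.1749] yaw 55.98 q [-22.1  35.9  36.5  73.7 -21.1  76.5  69.8] gap 0.0857
turn [ 0.3  0.5 -0. ] shift [ 0.127  -0.1    -0.0266] rows 3.9
turn [ 0.3  0.5 -0. ] shift [ 0.2076 -0.0699 -0.0271] rows 5.3
```

To row units: 0.265 m is 0.4417, -0.02 m is -0.0333, 0.5 degrees is 0.0044.

>>> apply_moves:
  steps:
    - [0.0026, 0.0044, 0, 0.0667, -0.0167, -0.0167, 0.0854]
    - [0.0026, 0.0044, 0, 0.1333, -0.0333, -0.0333, 0.0854]
    - [0.0026, 0.0044, 0, 0.2, -0.05, -0.045, 0.0854]
    - [0.0026, 0.0044, 0, 0.2667, -0.0667, -0.045, 0.0854]
    - [0.0026, 0.0044, 0, 0.3333, -0.0667, -0.045, 0.0854]
    - [0.0026, 0.0044, 0, 0.3917, -0.05, -0.045, 0.0854]
    - [0.0026, 0.0044, 0, 0.4417, -0.0333, -0.045, 0.0854]
    - [0.0026, 0.0044, 0, 0.4417, -0.0333, -0.045, 0.0854]

```text
time_s: 7.28
tool_pos: [0.4234, 0.131, 0.1956]
tool_rot: [[-0.835, 0.55, -0.013], [0.55, 0.835, 0.007], [0.014, -0.001, -1.0]]
contact_force: [-0.3, 1.2, -0.0]
finger_gap: 0.0851
grip_force: 0.0
```

```bash
python3 -c "
from h import *
go()
a=[cams.camera(n)[:,:,::-1] for n in('scene','top')]
cv2.imwrite('pics/e_scene.png',a[0]);cv2.imwrite('pics/e_top.png',a[1])
f=dict(fx=3,fy=3,interpolation=2)
L=np.vstack([cv2.resize(a[0][120:220,200:320],None,**f),cv2.resize(a[0][240:340,200:320],None,**f)])
R=np.vstack([cv2.resize(a[1][205:305,290:410],None,**f),cv2.resize(a[1][115:215,230:350],None,**f)])
cv2.imwrite('pics/e.png',np.hstack([L,R]))"
```

```text
t 7.28 tcp [0.4234 0.131  0.1956] yaw 56.62 q [-51.5   7.7  36.4 106.1  -5.5  68.4  43.4] gap 0.0851
```

View pics/e.png

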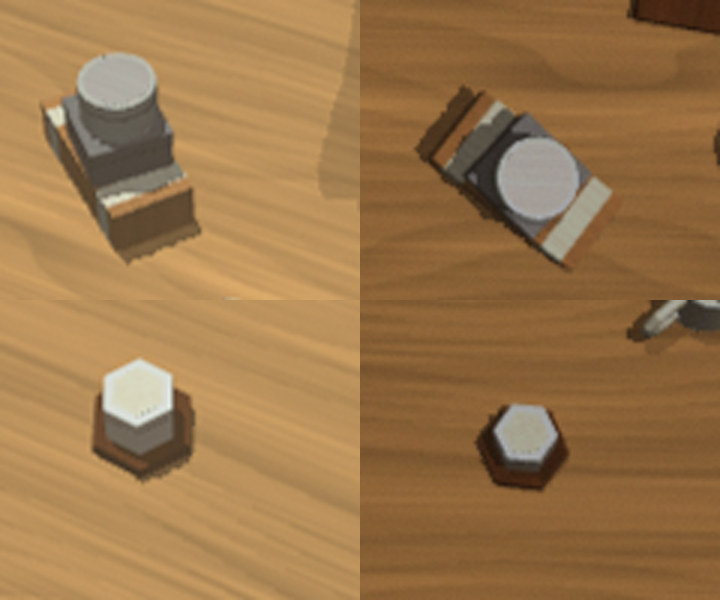

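The hex box stands upright within its plinth, with its top at (140,390) in the scene crop and (527,432) in the top crop. The round tin's disc is at (118,82) and (537,178), with the square tin and carton below it.

```bash
python3 - <<'E'
from h import *
I={n:cv2.imread(f"pics/e_{n}.png") for n in("scene","top")}
def top(name,z,pts,ths):
    r=[]
    for (n,im),p,t in zip(I.items(),pts,ths):
        c=cv2.convexHull(blob(im,p,lambda i:i.min(2)>t)); w=plane(n,c[:,0],z)[:,:2]
        W=(w*1e4).astype(np.float32).reshape(-1,1,2); cw=cent(W)/1e4; rc=cv2.minAreaRect(W)
        print(name,n,im[p[1],p[0]],"cent",cw,"size",np.array(rc[1])/10,"rectc",np.array(rc[0])/1e4,rc[2].__round__(1)); r.append(cent(c))
    print("  tri",*tri(*r))
    return 
top("hex",.048,((246,270),(286,159)),(130,110))
top("tin",.110,((239,147),(349,264)),(118,110))
f=lambda x,y:(x/3+290,y/3+205)
print("sq edges top view", plane("top",[f(525,113),f(585,160),f(467,178),f(540,240)],.076)[:,:2])
print("carton right end", plane("top",[f(619,205),f(570,268)],.04)[:,:2], "left",plane("top",[f(485,92),f(437,157)],.04)[:,:2])
g=lambda x,y:(x/3+200,y/3+120)
print("scene sq", plane("scene",[g(64,97),g(97,157),g(172,132)],.076)[:,:2])
print("scene carton", plane("scene",[g(42,104),g(104,220),g(191,182)],.04)[:,:2])
E
```

```text
hex scene [190 214 216] cent [ 0.6562 -0.0082] size [43.1115 47.787 ] rectc [ 0.6561 -0.0079] 56.4
hex top [143 162 166] cent [ 0.6595 -0.0082] size [41.471  45.0124] rectc [ 0.6593 -0.0085] 1.7
  tri [ 0.6584 -0.0075  0.0513] 0.0011378574664871054
tin scene [164 173 176] cent [ 0.425 -0.142] size [56.0192 54.5128] rectc [ 0.4249 -0.1419] 9.3
tin top [150 158 162] cent [ 0.4206 -0.1486] size [73.5624 58.7633] rectc [ 0.4215 -0.1464] 47.9
  tri [ 0.4194 -0.148   0.1027] 0.0045638935341373085
sq edges top view [[ 0.4795 -0.3968]
 [ 0.4472 -0.4387]
 [ 0.4326 -0.3535]
 [ 0.3905 -0.4042]]
carton right end [[ 0.4149 -0.483 ]
 [ 0.3685 -0.4444]] left [[ 0.4962 -0.3856]
 [ 0.4472 -0.3481]]
scene sq [[ 0.4271 -0.1848]
 [ 0.4692 -0.1349]
 [ 0.425  -0.0981]]
scene carton [[ 0.4103 -0.2167]
 [ 0.4923 -0.1195]
 [ 0.4334 -0.0796]]
```

```bash
python3 - <<'E'
from h import *
f=lambda x,y:((x-360)/3+290,y/3+205)
print("tin", plane("top",[f(537.5,179.5)],.11)[:,:2])
im=cv2.imread("pics/e_top.png").astype(int)
for t in(125,135,142):
    m=((im.min(2)>t)&(im.max(2)-im.min(2)<22)).astype(np.uint8)
    m=cv2.morphologyEx(m,cv2.MORPH_OPEN,np.ones((5,5),np.uint8))
    c=cv2.convexHull(blob(m[:,:,None],(349,264),lambda i:i[:,:,0]>0));w=plane("top",c[:,0],.11)[:,:2]
    print(t,cent((w*1e4).astype(np.float32).reshape(-1,1,2))/1e4,np.ptp(w,0))
def ang(a,b): d=b-a; return np.degrees(np.arctan2(d[1],d[0])).round(1),np.linalg.norm(d).round(4)
S=plane("top",[f(525,113),f(585,160),f(467,178)],.076)[:,:2]
C=plane("top",[f(485,92),f(437,157),f(570,268),f(619,205)],.04)[:,:2]
print(S,ang(S[0],S[1]),ang(S[0],S[2]));print(C,[ang(C[i],C[(i+1)%4]) for i in range(4)],C.mean(0))
g=lambda x,y:(x/3+200,y/3+120)
S=plane("scene",[g(64,97),g(97,157),g(172,132)],.076)[:,:2];print([ang(S[0],S[1]),ang(S[1],S[2])],(S[0]+S[2])/2)
C=plane("scene",[g(42,104),g(104,220),g(191,182)],.04)[:,:2];print([ang(C[0],C[1]),ang(C[1],C[2])],(C[0]+C[2])/2)
go((.4285,-.1405,.2,0))
E
```

```text
tin [[ 0.4277 -0.1408]]
125 [ 0.4298 -0.1404] [0.0524 0.0528]
135 [ 0.4298 -0.1403] [0.0523 0.0528]
142 [ 0.4293 -0.1403] [0.0504 0.0528]
[[ 0.4736 -0.1388]
 [ 0.4415 -0.1814]
 [ 0.4271 -0.098 ]] (np.float64(-127.0), np.float64(0.0533)) (np.float64(138.7), np.float64(0.0619))
[[ 0.4898 -0.116 ]
 [ 0.4413 -0.0809]
 [ 0.3632 -0.1789]
 [ 0.4093 -0.2152]] [(np.float64(144.1), np.float64(0.0599)), (np.float64(-128.6), np.float64(0.1253)), (np.float64(-38.2), np.float64(0.0587)), (np.float64(50.9), np.float64(0.1277))] [ 0.4259 -0.1478]
[(np.float64(49.8), np.float64(0.0653)), (np.float64(140.2), np.float64(0.0575))] [ 0.426  -0.1414]
[(np.float64(49.8), np.float64(0.1271)), (np.float64(145.9), np.float64(0.0711))] [ 0.4218 -0.1481]
t 7.38 tcp [0.4275 0.1256 0.1961] yaw 56.21 q [-51.2   7.9  36.8 105.9  -5.4  68.3  43.6] gap 0.0858
turn [-0.4 -0.4 56.2] shift [-0.1488 -0.2206 -0.0046] rows 7.9
```

To row units: -0.22 m is -0.3667, -0.149 m is -0.2483, 5.7 degrees is 0.0497.

>>> apply_moves:
  steps:
    - [-0.0009, -0.0009, 0.0131, -0.0383, -0.0567, 0, 0.0854]
    - [-0.0017, -0.0017, 0.0262, -0.0767, -0.1133, 0, 0.0854]
    - [-0.0026, -0.0026, 0.0393, -0.115, -0.17, 0, 0.0854]
    - [-0.0035, -0.0035, 0.0497, -0.1533, -0.2267, 0, 0.0854]
    - [-0.0035, -0.0035, 0.0497, -0.1917, -0.2833, 0, 0.0854]
    - [-0.0035, -0.0035, 0.0497, -0.23, -0.34, 0, 0.0854]
    - [-0.0035, -0.0035, 0.0497, -0.2483, -0.3667, 0, 0.0854]
    - [-0.0035, -0.0035, 0.0497, -0.2483, -0.3667, 0.05, 0.0854]
    - [-0.0035, -0.0035, 0.0497, -0.2483, -0.3667, 0.1, 0.0854]
    - [-0.0035, -0.0035, 0.0497, -0.2483, -0.3667, 0.1, 0.0854]
    - [-0.0035, -0.0035, 0.0497, -0.2483, -0.3667, 0.1, 0.0854]
    - [-0.0035, -0.0035, 0.0497, -0.2483, -0.3667, 0.1, 0.0854]

```text
time_s: 8.38
tool_pos: [0.4289, -0.1427, 0.1366]
tool_rot: [[-0.768, 0.64, 0.003], [0.64, 0.768, 0.001], [-0.001, 0.003, -1.0]]
contact_force: [-0.0, -0.7, -0.3]
finger_gap: 0.0855
grip_force: 0.0
```

```bash
python3 -c "
from h import *
go((.429,-.1405,.08,50.5))"
```

```text
t 8.38 tcp [ 0.4289 -0.1427  0.1366] yaw 50.21 q [-25.6  14.4  49.6 110.8 -12.7  60.2  79.7] gap 0.0855
turn [ 0.1  0.1 -0.3] shift [0.0014 0.0016 0.0566] rows 1.4
```

To row units: 0.057 m is 0.095, 0.001 m is 0.0017.

>>> apply_moves:
  steps:
    - [0, 0, 0, 0.0017, 0.0025, 0.0417, 0.0854]
    - [0, 0, 0, 0.0017, 0.0025, 0.075, 0.0854]
    - [0, 0, 0, 0.0017, 0.0025, 0.095, 0.0854]
    - [0, 0, 0, 0.0017, 0.0025, 0.095, 0.0854]
    - [0, 0, 0, 0.0017, 0.0025, 0.095, 0.065]
    - [0, 0, 0, 0.0017, 0.0025, 0.095, 0.045]
    - [0, 0, 0, 0.0017, 0.0025, 0.095, 0.045]
    - [0, 0, 0, 0.0017, 0.0025, 0.095, 0.045]
    - [0, 0, 0, 0.0017, 0.0025, 0.095, 0.045]
    - [0, 0, 0, 0.0017, 0.0025, 0.095, 0.045]

```text
time_s: 9.22
tool_pos: [0.4303, -0.1402, 0.0806]
tool_rot: [[-0.769, 0.639, 0.005], [0.639, 0.769, 0.002], [-0.003, 0.005, -1.0]]
contact_force: [-1.2, -0.4, 6.7]
finger_gap: 0.0546
grip_force: 63.4
```

To row units: -0.11 m is -0.1833, -0.09 m is -0.15.

>>> apply_moves:
  steps:
    - [0, 0, 0, 0, 0, -0.0167, 0.045]
    - [0, 0, 0, 0, 0, -0.05, 0.045]
    - [0, 0, 0, 0, 0, -0.1, 0.045]
    - [0, 0, 0, 0, 0, -0.15, 0.045]
    - [0, 0, 0, 0, 0, -0.1833, 0.045]
    - [0, 0, 0, 0, 0, -0.1833, 0.045]
    - [0, 0, 0, 0, 0, -0.1833, 0.045]

```text
time_s: 9.8
tool_pos: [0.429, -0.1399, 0.1899]
tool_rot: [[-0.769, 0.639, 0.004], [0.639, 0.769, 0.003], [-0.001, 0.005, -1.0]]
contact_force: [0.2, -0.2, -2.1]
finger_gap: 0.0541
grip_force: 63.7
```

```bash
python3 -c "
from h import *
go((.6457,.279,.18,50.5))"
```

```text
t 9.8 tcp [ 0.429  -0.1399  0.1899] yaw 50.3 q [-28.6  10.1  51.2 106.5  -8.8  67.2  75.8] gap 0.0541
turn [ 0.3  0.1 -0.2] shift [0.1009 0.4607 0.0121] rows 11.3
```

To row units: 0.445 m is 0.7417, 0.416 m is 0.6933, 0.3 degrees is 0.0026.

>>> apply_moves:
  steps:
    - [0, 0, 0, 0.01, 0.045, 0, 0.045]
    - [0, 0, 0, 0.0233, 0.1083, 0, 0.045]
    - [0, 0, 0, 0.0383, 0.1733, 0, 0.045]
    - [0, 0, 0, 0.0517, 0.2383, 0, 0.045]
    - [0, 0, 0, 0.0667, 0.3033, 0.0067, 0.045]
    - [0, 0, 0, 0.08, 0.3683, 0.0133, 0.045]
    - [0, 0, 0, 0.095, 0.4333, 0.02, 0.045]
    - [0, 0, 0, 0.1083, 0.4983, 0.02, 0.045]
    - [0, 0, 0, 0.1233, 0.5633, 0.02, 0.045]
    - [0.0009, 0, 0, 0.1367, 0.6283, 0.02, 0.045]
    - [0.0017, 0.0009, 0, 0.1517, 0.6933, 0.02, 0.045]
    - [0.0026, 0.0009, 0, 0.1617, 0.7417, 0.02, 0.045]

```text
time_s: 10.8
tool_pos: [0.6369, 0.269, 0.1745]
tool_rot: [[-0.771, 0.636, -0.008], [0.636, 0.771, 0.001], [0.007, -0.005, -1.0]]
contact_force: [1.5, 0.3, -1.0]
finger_gap: 0.0545
grip_force: 63.8
```

To row units: 0.145 m is 0.2417, 0.008 m is 0.0133.

>>> apply_moves:
  steps:
    - [0, 0, 0, 0.0033, 0.0133, 0, 0.045]
    - [0, 0, 0, 0.0067, 0.0267, 0.0167, 0.045]
    - [0, 0, 0, 0.0067, 0.0267, 0.0667, 0.045]
    - [0, 0, 0, 0.0067, 0.0267, 0.1167, 0.045]
    - [0, 0, 0, 0.0067, 0.0267, 0.1667, 0.045]
    - [0, 0, 0, 0.0067, 0.0267, 0.2167, 0.045]
    - [0, 0, 0, 0.0067, 0.0267, 0.2417, 0.045]
    - [0, 0, 0, 0.0067, 0.0267, 0.2417, 0.045]
    - [0, 0, 0, 0.0067, 0.0267, 0.2417, 0.045]
    - [0, 0, 0, 0.0067, 0.0267, 0.2417, 0.045]
    - [0, 0, 0, 0.0067, 0.0267, 0.2417, 0.045]
    - [0, 0, 0, 0.0067, 0.0267, 0.2417, 0.045]

```text
time_s: 11.8
tool_pos: [0.6459, 0.2795, 0.0348]
tool_rot: [[-0.769, 0.639, -0.0], [0.639, 0.769, 0.001], [0.001, 0.001, -1.0]]
contact_force: [-0.2, -0.3, -1.6]
finger_gap: 0.0542
grip_force: 63.9
```

```bash
python3 -c "
from h import *
go((.6457,.279,.018,50.5))"
```

```text
t 11.8 tcp [0.6459 0.2795 0.0348] yaw 50.27 q [-44.   48.2  35.2  73.6 -28.   66.6  43.3] gap 0.0542
turn [ 0.  -0.  -0.2] shift [-0.0002 -0.0005  0.0168] rows 0.4
```

To row units: 0.0175 m is 0.0292, -0.0005 m is -0.0008.

>>> apply_moves:
  steps:
    - [0, 0, 0, 0, -0.0008, 0.0133, 0.045]
    - [0, 0, 0, 0, -0.0008, 0.0233, 0.045]
    - [0, 0, 0, 0, -0.0008, 0.0283, 0.045]
    - [0, 0, 0, 0, -0.0008, 0.0283, 0.045]
    - [0, 0, 0, 0, -0.0008, 0.0292, 0.045]
    - [0, 0, 0, 0, -0.0008, 0.0292, 0.045]
    - [0, 0, 0, 0, -0.0008, 0.0292, 0.058]
    - [0, 0, 0, 0, -0.0008, 0.0292, 0.064]
    - [0, 0, 0, 0, -0.0008, 0.0292, 0.075]
    - [0, 0, 0, 0, -0.0008, 0.0292, 0.0854]
    - [0, 0, 0, 0, -0.0008, 0.0292, 0.0854]
    - [0, 0, 0, 0, -0.0008, 0.0292, 0.0854]

```text
time_s: 12.8
tool_pos: [0.6441, 0.279, 0.0149]
tool_rot: [[-0.769, 0.639, -0.004], [0.639, 0.769, -0.0], [0.003, -0.003, -1.0]]
contact_force: [-0.5, 0.8, -0.4]
finger_gap: 0.0856
grip_force: 0.0
```

>>> apply_moves:
  steps:
    - [0, 0, 0, 0, 0, -0.0333, 0.0854]
    - [0, 0, 0, 0, 0, -0.0833, 0.0854]
    - [0, 0, 0, 0, 0, -0.15, 0.0854]
    - [0, 0, 0, 0, 0, -0.2, 0.0854]
    - [0, 0, 0, 0.05, -0.05, -0.2333, 0.0854]
    - [0, 0, 0, 0.0833, -0.1, -0.25, 0.0854]
    - [0, 0, 0, 0.1167, -0.15, -0.2667, 0.0854]
    - [0, 0, 0, 0.15, -0.2, -0.2667, 0.0854]
    - [0, 0, 0, 0.1833, -0.25, -0.2667, 0.0854]
    - [0, 0, 0, 0.1833, -0.25, -0.2667, 0.0854]
    - [0, 0, 0, 0.1833, -0.25, -0.2667, 0.0854]

```text
time_s: 13.72
tool_pos: [0.4616, 0.2336, 0.1755]
tool_rot: [[-0.77, 0.639, -0.007], [0.639, 0.77, 0.001], [0.006, -0.003, -1.0]]
contact_force: [0.4, 0.6, 0.1]
finger_gap: 0.0853
grip_force: 0.0
```

```bash
python3 -c "
from h import *
go((.4,.05,.17,50.5))
a=[cams.camera(n)[:,:,::-1] for n in('scene','top')]
cv2.imwrite('pics/g_scene.png',a[0]);cv2.imwrite('pics/g_top.png',a[1])
f=dict(fx=3,fy=3,interpolation=2)
L=np.vstack([cv2.resize(a[0][130:230,190:310],None,**f),cv2.resize(a[0][270:370,340:460],None,**f)])
R=np.vstack([cv2.resize(a[1][205:305,290:410],None,**f),cv2.resize(a[1][115:215,100:220],None,**f)])
cv2.imwrite('pics/g.png',np.hstack([L,R]))"
```

```text
t 13.72 tcp [0.4616 0.2336 0.1755] yaw 50.31 q [-61.6  19.7  42.6  97.7 -14.4  68.5  35.1] gap 0.0853
turn [-0.2 -0.3 -0.2] shift [-0.0699 -0.1806  0.0057] rows 4.6
```

View pics/g.png

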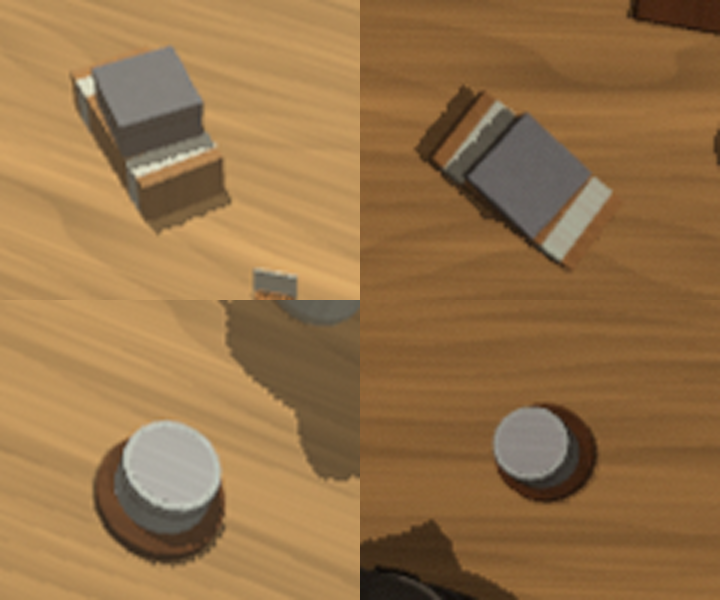

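The round tin stands on its disc, with its top at (171,465) in the scene crop and (531,443) in the top crop. The square tin's top face is clear at (147,87) and (528,175).

```bash
python3 - <<'E'
from h import *
I={n:cv2.imread(f"pics/g_{n}.png") for n in("scene","top")}
def top(name,z,pts,fs):
    r=[]
    for (n,im),p,f in zip(I.items(),pts,fs):
        m=cv2.morphologyEx(f(im.astype(int)).astype(np.uint8),cv2.MORPH_OPEN,np.ones((3,3),np.uint8))
        c=cv2.convexHull(blob(m[:,:,None],p,lambda i:i[:,:,0]>0)); w=plane(n,c[:,0],z)[:,:2]
        W=(w*1e4).astype(np.float32).reshape(-1,1,2); cw=cent(W)/1e4; rc=cv2.minAreaRect(W)
        print(name,n,im[p[1],p[0]],"cent",cw,"size",np.array(rc[1])/10,"rectc",np.array(rc[0])/1e4,round(rc[2],1)); r.append(cent(c))
    print("  tri",*tri(*r))
g=lambda lo,hi,s:lambda i:(i.min(2)>lo)&(i.max(2)<hi)&(i.max(2)-i.min(2)<s)
top("tin",.046,((397,325),(157,163)),(g(118,256,30),g(110,256,40)))
im=I["scene"]; print(im[178,232],im[159,237],I["top"][263,346])
p=I["scene"][159,239].mean();q=I["top"][263,346].mean()
top("sq",.076,((239,159),(346,263)),(g(p-14,p+18,25),g(q-14,q+18,25)))
E
```

```text
tin scene [166 174 176] cent [0.6412 0.2792] size [52.355  54.4764] rectc [0.6412 0.279 ] 25.2
tin top [130 134 141] cent [0.6447 0.2784] size [50.2917 51.4305] rectc [0.6448 0.2785] 1.7
  tri [0.6436 0.2784 0.0489] 0.0018382041651882322
[63 72 82] [122 128 133] [ 97  98 102]
sq scene [121 128 133] cent [ 0.4262 -0.1429] size [59.1755 61.3171] rectc [ 0.4263 -0.1431] 47.8
sq top [ 97  98 102] cent [ 0.4305 -0.1418] size [59.9435 60.181 ] rectc [ 0.4307 -0.1418] 47.7
  tri [ 0.4303 -0.1407  0.0801] 0.0003885007813744925
```

```bash
python3 -c "
from h import *
go((.430,-.1418,.13,47.7))"
```

```text
t 13.82 tcp [0.4652 0.2345 0.1765] yaw 50.3 q [-61.4  19.9  42.6  97.3 -14.4  68.5  35.1] gap 0.0853
turn [-0.  -0.1  2.6] shift [-0.2134 -0.312   0.0462] rows 9.1
```

To row units: -0.312 m is -0.52, -0.304 m is -0.5067, 2.6 degrees is 0.0227.

>>> apply_moves:
  steps:
    - [0, 0, 0, -0.0283, -0.0417, 0, 0.0854]
    - [0, 0, 0, -0.065, -0.095, 0, 0.0854]
    - [0, 0, 0, -0.1017, -0.15, 0.0083, 0.0854]
    - [0, 0, 0.0087, -0.14, -0.205, 0.0167, 0.0854]
    - [0, 0, 0.0175, -0.1767, -0.26, 0.0333, 0.0854]
    - [0, 0, 0.0227, -0.215, -0.315, 0.05, 0.0854]
    - [0, 0, 0.0227, -0.2517, -0.3683, 0.0667, 0.0854]
    - [0, 0, 0.0227, -0.2883, -0.4217, 0.0767, 0.0854]
    - [0, 0, 0.0227, -0.3267, -0.4767, 0.0767, 0.0854]
    - [0, 0, 0.0227, -0.3467, -0.5067, 0.0767, 0.0854]
    - [0, 0, 0.0227, -0.355, -0.52, 0.0767, 0.0854]
    - [0, 0, 0.0227, -0.355, -0.52, 0.0767, 0.0854]

```text
time_s: 14.82
tool_pos: [0.4295, -0.1459, 0.1308]
tool_rot: [[-0.735, 0.678, -0.002], [0.678, 0.735, -0.003], [-0.001, -0.004, -1.0]]
contact_force: [-0.5, 1.2, 0.4]
finger_gap: 0.0858
grip_force: 0.0
```

To row units: 0.04 m is 0.0667, 0.02 m is 0.0333.

>>> apply_moves:
  steps:
    - [0, 0, 0, 0, 0, 0, 0.0854]
    - [0, 0, 0, 0, 0, 0.0333, 0.0854]
    - [0, 0, 0, 0, 0, 0.0667, 0.0854]
    - [0, 0, 0, 0, 0, 0.0667, 0.0854]
    - [0, 0, 0, 0, 0, 0.0667, 0.0854]
    - [0, 0, 0, 0, 0, 0.0667, 0.0854]

```text
time_s: 15.32
tool_pos: [0.4295, -0.141, 0.0907]
tool_rot: [[-0.741, 0.671, -0.003], [0.671, 0.741, -0.0], [0.002, -0.002, -1.0]]
contact_force: [0.3, 0.7, 0.4]
finger_gap: 0.085
grip_force: 0.0
```

```bash
python3 -c "
from h import *
go((.430,-.1418,.044,47.7))"
```

```text
t 15.32 tcp [ 0.4295 -0.141   0.0907] yaw 47.83 q [-25.6  19.7  51.  113.9 -18.5  55.   82.4] gap 0.085
turn [-0.1 -0.1  0.1] shift [-0.001  -0.0001  0.0467] rows 1.1
```

To row units: 0.0465 m is 0.0775, -0.001 m is -0.0017.

>>> apply_moves:
  steps:
    - [0, 0, 0, -0.0017, 0, 0.0333, 0.0854]
    - [0, 0, 0, -0.0017, 0, 0.0583, 0.0854]
    - [0, 0, 0, -0.0017, 0, 0.0775, 0.0854]
    - [0, 0, 0, -0.0017, 0, 0.0775, 0.0854]
    - [0, 0, 0, -0.0017, 0, 0.0775, 0.068]
    - [0, 0, 0, -0.0017, 0, 0.0775, 0.055]
    - [0, 0, 0, -0.0017, 0, 0.0775, 0.05]
    - [0, 0, 0, -0.0017, 0, 0.0775, 0.05]
    - [0, 0, 0, -0.0017, 0, 0.0775, 0.05]
    - [0, 0, 0, -0.0017, 0, 0.0775, 0.05]

```text
time_s: 16.15
tool_pos: [0.4305, -0.1433, 0.0449]
tool_rot: [[-0.74, 0.673, -0.001], [0.673, 0.74, -0.001], [0.0, -0.001, -1.0]]
contact_force: [-0.3, 0.6, 6.7]
finger_gap: 0.0611
grip_force: 66.9
```

To row units: -0.08 m is -0.1333, -0.06 m is -0.1.

>>> apply_moves:
  steps:
    - [0, 0, 0, 0, 0, -0.0167, 0.05]
    - [0, 0, 0, 0, 0, -0.05, 0.05]
    - [0, 0, 0, 0, 0, -0.1, 0.05]
    - [0, 0, 0, 0, 0, -0.1333, 0.05]
    - [0, 0, 0, 0, 0, -0.1333, 0.05]
    - [0, 0, 0, 0, 0, -0.1333, 0.05]
    - [0, 0, 0, 0, 0, -0.1333, 0.05]

```text
time_s: 16.73
tool_pos: [0.4282, -0.1421, 0.1228]
tool_rot: [[-0.74, 0.673, -0.006], [0.673, 0.74, 0.001], [0.005, -0.003, -1.0]]
contact_force: [-0.4, 0.2, -2.3]
finger_gap: 0.0609
grip_force: 66.3
```

```bash
python3 -c "
from h import *
go((.425,.1107,.11,37.8),(.425,.1107,.03,37.8))"
```

```text
t 16.73 tcp [ 0.4282 -0.1421  0.1228] yaw 47.69 q [-27.7  16.8  53.  111.7 -15.5  59.3  79.9] gap 0.0609
turn [-0.2 -0.3  9.9] shift [0.1725 0.1849 0.013 ] rows 6.1
turn [-0.2 -0.3  9.9] shift [0.1721 0.1851 0.093 ] rows 6.5
```

To row units: 0.185 m is 0.3083, 0.12 m is 0.2, 9.9 degrees is 0.0864.

>>> apply_moves:
  steps:
    - [0, 0, 0.0131, 0.0267, 0.0283, 0, 0.05]
    - [0, 0, 0.0305, 0.0667, 0.0717, 0, 0.05]
    - [0, 0, 0.048, 0.11, 0.1183, 0, 0.05]
    - [-0.0009, -0.0009, 0.0654, 0.155, 0.1667, 0, 0.05]
    - [-0.0017, -0.0026, 0.0864, 0.2, 0.215, 0.0083, 0.05]
    - [-0.0017, -0.0026, 0.0864, 0.2433, 0.2617, 0.0217, 0.05]
    - [-0.0017, -0.0026, 0.0864, 0.275, 0.295, 0.0217, 0.05]
    - [-0.0017, -0.0026, 0.0864, 0.2867, 0.3083, 0.05, 0.05]
    - [-0.0017, -0.0026, 0.0864, 0.2867, 0.3083, 0.1, 0.05]
    - [-0.0017, -0.0026, 0.0864, 0.2867, 0.3083, 0.1467, 0.05]
    - [-0.0017, -0.0026, 0.0864, 0.2867, 0.3083, 0.1467, 0.05]
    - [-0.0017, -0.0026, 0.0864, 0.2867, 0.3083, 0.1467, 0.05]

```text
time_s: 17.73
tool_pos: [0.4235, 0.1085, 0.0336]
tool_rot: [[-0.612, 0.791, -0.004], [0.791, 0.612, -0.005], [-0.002, -0.006, -1.0]]
contact_force: [0.5, -0.1, -2.2]
finger_gap: 0.0609
grip_force: 67.1
```

>>> apply_moves:
  steps:
    - [0, 0, 0, 0, 0, 0, 0.05]
    - [0, 0, 0, 0, 0, 0, 0.05]
    - [0, 0, 0, 0, 0, 0, 0.05]
    - [0, 0, 0, 0, 0, 0, 0.05]
    - [0, 0, 0, 0, 0, 0, 0.05]

```text
time_s: 18.15
tool_pos: [0.427, 0.11, 0.0364]
tool_rot: [[-0.613, 0.79, 0.004], [0.79, 0.613, -0.001], [-0.003, 0.003, -1.0]]
contact_force: [-0.1, -0.7, -2.3]
finger_gap: 0.061
grip_force: 67.1
```

```bash
python3 -c "
from h import *
go((.425,.1107,.0175,37.8))"
```

```text
t 18.15 tcp [0.427  0.11   0.0364] yaw 37.78 q [-53.4  22.7  45.1 118.8 -22.   46.7  42.6] gap 0.061
turn [ 0.2  0.2 -0. ] shift [ 0.0018 -0.0012  0.0189] rows 0.5
```

To row units: 0.0185 m is 0.0308, -0.001 m is -0.0017, 0.1 degrees is 0.0009.

>>> apply_moves:
  steps:
    - [0.0009, 0.0009, 0, 0.0025, -0.0017, 0.0133, 0.05]
    - [0.0009, 0.0009, 0, 0.0025, -0.0017, 0.0233, 0.05]
    - [0.0009, 0.0009, 0, 0.0025, -0.0017, 0.03, 0.05]
    - [0.0009, 0.0009, 0, 0.0025, -0.0017, 0.0308, 0.05]
    - [0.0009, 0.0009, 0, 0.0025, -0.0017, 0.0308, 0.05]
    - [0.0009, 0.0009, 0, 0.0025, -0.0017, 0.0308, 0.05]
    - [0.0009, 0.0009, 0, 0.0025, -0.0017, 0.0308, 0.05]
    - [0.0009, 0.0009, 0, 0.0025, -0.0017, 0.0308, 0.05]

```text
time_s: 18.82
tool_pos: [0.424, 0.1104, 0.017]
tool_rot: [[-0.613, 0.79, -0.002], [0.79, 0.613, -0.001], [0.0, -0.002, -1.0]]
contact_force: [-3.5, -0.1, 5.0]
finger_gap: 0.061
grip_force: 68.1
```

To row units: -0.15 m is -0.25, -0.13 m is -0.2167.

>>> apply_moves:
  steps:
    - [0, 0, 0, 0, 0, 0, 0.063]
    - [0, 0, 0, 0, 0, 0, 0.067]
    - [0, 0, 0, 0, 0, 0, 0.075]
    - [0, 0, 0, 0, 0, 0, 0.0854]
    - [0, 0, 0, 0, 0, 0, 0.0854]
    - [0, 0, 0, 0, 0, -0.0333, 0.0854]
    - [0, 0, 0, 0, 0, -0.0833, 0.0854]
    - [0, 0, 0, 0, 0, -0.15, 0.0854]
    - [0, 0, 0, 0.0333, 0.0333, -0.2167, 0.0854]
    - [0, 0, 0, 0.0833, 0.0833, -0.25, 0.0854]
    - [0, 0, 0, 0.1, 0.1167, -0.25, 0.0854]
    - [0, 0, 0, 0.1, 0.1167, -0.25, 0.0854]

```text
time_s: 19.82
tool_pos: [0.4456, 0.2101, 0.1692]
tool_rot: [[-0.621, 0.784, 0.007], [0.784, 0.621, 0.005], [0.0, 0.009, -1.0]]
contact_force: [-0.5, 0.2, -1.1]
finger_gap: 0.0859
grip_force: 0.0
```

```bash
python3 -c "
from h import *
go()
a=[cams.camera(n)[:,:,::-1] for n in('scene','top')]
cv2.imwrite('pics/k_scene.png',a[0]);cv2.imwrite('pics/k_top.png',a[1])
f=dict(fx=3,fy=3,interpolation=2)
L=np.vstack([cv2.resize(a[0][130:230,190:310],None,**f),cv2.resize(a[0][170:270,290:410],None,**f)])
R=np.vstack([cv2.resize(a[1][205:305,290:410],None,**f),cv2.resize(a[1][205:305,170:290],None,**f)])
cv2.imwrite('pics/k.png',np.hstack([L,R]))"
```

```text
t 19.82 tcp [0.4456 0.2101 0.1692] yaw 38.41 q [-66.   17.1  48.3 102.8 -14.1  65.8  25.1] gap 0.0859
```

View pics/k.png

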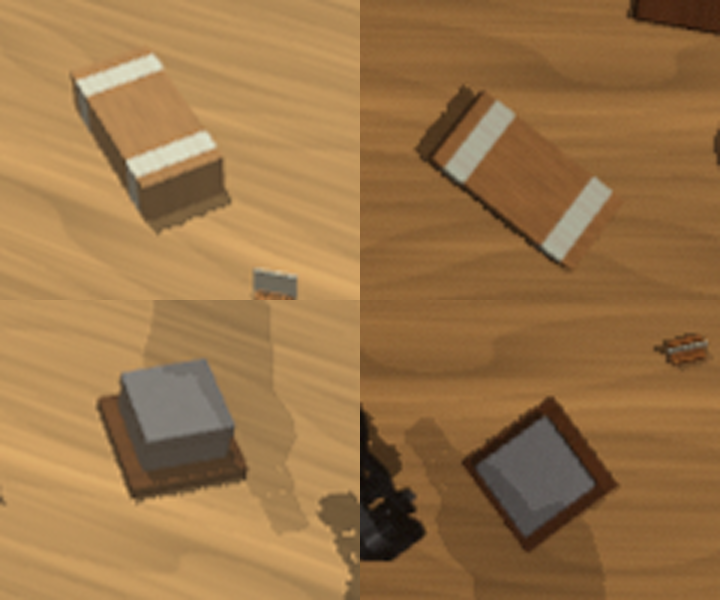

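The square tin sits on its plinth, (177,400) in the scene crop and (535,475) in the top crop. The carton is clear, with its bands at (118,75)/(170,153) and (480,140)/(577,218).

```bash
python3 - <<'E'
from h import *
I={n:cv2.imread(f"pics/k_{n}.png") for n in("scene","top")}
def one(n,p,f,z,name):
    m=cv2.morphologyEx(f(I[n].astype(int)).astype(np.uint8),cv2.MORPH_OPEN,np.ones((3,3),np.uint8))
    c=cv2.convexHull(blob(m[:,:,None],p,lambda i:i[:,:,0]>0)); w=plane(n,c[:,0],z)[:,:2]
    W=(w*1e4).astype(np.float32).reshape(-1,1,2); cw=cent(W)/1e4; rc=cv2.minAreaRect(W)
    print(name,n,I[n][p[1],p[0]],"cent",cw,"size",np.array(rc[1])/10,"rectc",np.array(rc[0])/1e4,round(rc[2],1)); return cent(c)
g=lambda lo,hi,s:lambda i:(i.min(2)>lo)&(i.max(2)<hi)&(i.max(2)-i.min(2)<s)
mid={}
for n,ps,t in(("scene",((190+118//3,130+75//3),(190+170//3,130+153//3)),130),("top",((290+120//3,205+140//3),(290+217//3,205+218//3)),105)):
    a,b=[one(n,p,lambda i:i.min(2)>t,.04,"band") for p in ps]
    A=plane(n,[a,b],.04)[:,:2];d=A[1]-A[0];print("  mid",A.mean(0),"axis",np.degrees(np.arctan2(d[1],d[0])).round(1),np.linalg.norm(d)); mid[n]=(a+b)/2
print("carton tri",*tri(mid["scene"],mid["top"]))
a=one("scene",(290+177//3,170+100//3),g(85,160,25),.048,"sq");b=one("top",(170+175//3,205+175//3),g(70,135,30),.048,"sq")
print("sq tri",*tri(a,b))
E
```

```text
band scene [190 215 217] cent [ 0.3949 -0.1856] size [19.1596 64.945 ] rectc [ 0.3944 -0.185 ] 52.8
band scene [189 214 217] cent [ 0.4495 -0.1131] size [19.0163 65.3028] rectc [ 0.4493 -0.113 ] 52.6
  mid [ 0.4225 -0.1495] axis 53.0 0.09070753147849858
band top [143 165 168] cent [ 0.454  -0.1114] size [17.2132 63.5161] rectc [ 0.4544 -0.1115] 52.8
band top [144 165 167] cent [ 0.3996 -0.183 ] size [16.9453 63.1526] rectc [ 0.3997 -0.183 ] 53.0
  mid [ 0.4267 -0.1471] axis -127.2 0.0899678618307156
carton tri [ 0.4267 -0.1464  0.0444] 0.00011021911749124463
sq scene [119 125 129] cent [0.4203 0.1102] size [61.6844 62.3859] rectc [0.4205 0.1104] 37.8
sq top [89 92 97] cent [0.4256 0.1084] size [61.0194 60.6205] rectc [0.425 0.11 ] 37.6
sq tri [0.425  0.1096 0.0519] 0.003448395844277653
```

```bash
python3 -c "
from h import *
go((.4265,-.1465,.12,-37.1))"
```

```text
t 19.92 tcp [0.4434 0.2023 0.1669] yaw 37.99 q [-65.9  17.1  48.6 103.3 -13.8  65.9  25.2] gap 0.0852
turn [ 0.   0.1 75.1] shift [-0.2644 -0.228   0.0476] rows 10.5
```

To row units: -0.264 m is -0.44, -0.228 m is -0.38, 75 degrees is 0.6545.

>>> apply_moves:
  steps:
    - [0, 0, 0.0524, -0.0333, -0.0283, 0, 0.0854]
    - [0, 0, 0.1134, -0.0733, -0.0633, 0, 0.0854]
    - [0, 0, 0.1745, -0.1167, -0.1, 0, 0.0854]
    - [0, 0, 0.2356, -0.16, -0.1383, 0, 0.0854]
    - [0, 0, 0.2967, -0.2033, -0.175, 0, 0.0854]
    - [0, 0, 0.3578, -0.2467, -0.2133, 0, 0.0854]
    - [0, 0, 0.4189, -0.29, -0.25, 0, 0.0854]
    - [0, 0, 0.48, -0.3333, -0.2867, 0.0167, 0.0854]
    - [0, 0, 0.5411, -0.375, -0.3233, 0.0333, 0.0854]
    - [0, 0, 0.5934, -0.4133, -0.3567, 0.05, 0.0854]
    - [0, 0, 0.637, -0.4333, -0.3733, 0.0667, 0.0854]
    - [0, 0, 0.6545, -0.44, -0.38, 0.0783, 0.0854]

```text
time_s: 20.92
tool_pos: [0.4221, -0.152, 0.1195]
tool_rot: [[0.614, 0.789, -0.002], [0.789, -0.614, -0.003], [-0.004, 0.0, -1.0]]
contact_force: [-0.8, 0.9, 0.2]
finger_gap: 0.0854
grip_force: 0.0
```

To row units: 0.06 m is 0.1, 0.05 m is 0.0833.

>>> apply_moves:
  steps:
    - [0, 0, 0, 0, 0, 0.0167, 0.0854]
    - [0, 0, 0, 0, 0, 0.05, 0.0854]
    - [0, 0, 0, 0, 0, 0.0833, 0.0854]
    - [0, 0, 0, 0, 0, 0.1, 0.0854]
    - [0, 0, 0, 0, 0, 0.1, 0.0854]
    - [0, 0, 0, 0, 0, 0.1, 0.0854]
    - [0, 0, 0, 0, 0, 0.1, 0.0854]
    - [0, 0, 0, 0, 0, 0.1, 0.0854]

```text
time_s: 21.58
tool_pos: [0.4258, -0.1477, 0.0614]
tool_rot: [[0.604, 0.797, 0.002], [0.797, -0.604, -0.002], [-0.0, 0.003, -1.0]]
contact_force: [0.1, -0.1, -0.8]
finger_gap: 0.0851
grip_force: 0.0
```

```bash
python3 -c "
from h import *
go((.4265,-.1465,.011,-37.1))"
```

```text
t 21.58 tcp [ 0.4258 -0.1477  0.0614] yaw -37.16 q [-31.4  27.2  62.1 116.3 -29.9  54.    9.3] gap 0.0851
turn [ 0.2  0.  -0.1] shift [ 0.0014 -0.0003  0.0504] rows 1.2
```

To row units: 0.05 m is 0.0833, 0.042 m is 0.07.

>>> apply_moves:
  steps:
    - [0, 0, 0, 0.0017, 0, 0.025, 0.0854]
    - [0, 0, 0, 0.0017, 0, 0.05, 0.0854]
    - [0, 0, 0, 0.0017, 0, 0.07, 0.0854]
    - [0, 0, 0, 0.0017, 0, 0.0833, 0.0854]
    - [0, 0, 0, 0.0017, 0, 0.0833, 0.0854]
    - [0, 0, 0, 0.0017, 0, 0.0833, 0.07]
    - [0, 0, 0, 0.0017, 0, 0.0833, 0.06]
    - [0, 0, 0, 0.0017, 0, 0.0833, 0.05]
    - [0, 0, 0, 0.0017, 0, 0.0833, 0.05]
    - [0, 0, 0, 0.0017, 0, 0.0833, 0.05]
    - [0, 0, 0, 0.0017, 0, 0.0833, 0.05]
    - [0, 0, 0, 0.0017, 0, 0.0833, 0.05]

```text
time_s: 22.58
tool_pos: [0.4264, -0.1474, 0.0115]
tool_rot: [[0.605, 0.796, 0.002], [0.796, -0.605, -0.002], [-0.0, 0.003, -1.0]]
contact_force: [-1.1, -0.1, 6.1]
finger_gap: 0.0629
grip_force: 67.3
```

To row units: -0.1 m is -0.1667, -0.09 m is -0.15.

>>> apply_moves:
  steps:
    - [0, 0, 0, 0, 0, -0.0167, 0.05]
    - [0, 0, 0, 0, 0, -0.05, 0.05]
    - [0, 0, 0, 0, 0, -0.1, 0.05]
    - [0, 0, 0, 0, 0, -0.15, 0.05]
    - [0, 0, 0, 0, 0, -0.1667, 0.05]
    - [0, 0, 0, 0, 0, -0.1667, 0.05]
    - [0, 0, 0, 0, 0, -0.1667, 0.05]
    - [0, 0, 0, 0, 0, -0.1667, 0.05]

```text
time_s: 23.25
tool_pos: [0.4241, -0.1457, 0.109]
tool_rot: [[0.604, 0.797, -0.003], [0.797, -0.604, -0.0], [-0.002, -0.002, -1.0]]
contact_force: [-0.3, -0.0, -3.3]
finger_gap: 0.0633
grip_force: 66.9
```

```bash
python3 -c "
from h import *
go((.620,-.2875,.11,-98.7))"
```

```text
t 23.25 tcp [ 0.4241 -0.1457  0.109 ] yaw -37.19 q [-36.1  23.   66.8 113.4 -24.5  59.7   4.8] gap 0.0633
turn [-0.1  0.2 61.5] shift [ 0.0055  0.2418 -0.0016] rows 8.6
```

To row units: 0.11 m is 0.1833, 0.085 m is 0.1417, 27 degrees is 0.2356.

>>> apply_moves:
  steps:
    - [0, 0, 0.0349, 0, 0.025, 0, 0.05]
    - [0, 0, 0.0785, 0.0017, 0.0583, 0, 0.05]
    - [0, 0, 0.1309, 0.0033, 0.1, 0, 0.05]
    - [0, 0, 0.1833, 0.005, 0.1417, 0, 0.05]
    - [0, 0, 0.2356, 0.0067, 0.1833, 0, 0.05]

```text
time_s: 23.67
tool_pos: [0.5149, -0.2097, 0.1077]
tool_rot: [[0.903, 0.43, -0.004], [0.43, -0.903, 0.001], [-0.004, -0.003, -1.0]]
contact_force: [0.4, 0.2, -1.9]
finger_gap: 0.0627
grip_force: 66.7
```

```bash
python3 -c "
from h import *
go((.620,-.2875,.11,-98.7))"
```

```text
t 23.67 tcp [ 0.5149 -0.2097  0.1077] yaw -64.51 q [-22.5  38.3  65.1  97.2 -36.9  69.3 -12.6] gap 0.0627
turn [-0.1  0.2 34.2] shift [ 0.0614  0.1154 -0.0028] rows 4.8
```

To row units: 0.114 m is 0.19, 0.105 m is 0.175, 34.2 degrees is 0.2985.

>>> apply_moves:
  steps:
    - [0, 0, 0.0524, 0.0183, 0.0333, 0, 0.05]
    - [0, 0, 0.1047, 0.0367, 0.0683, 0, 0.05]
    - [0, 0, 0.1571, 0.0567, 0.1067, 0, 0.05]
    - [0, 0, 0.2094, 0.0767, 0.1433, 0, 0.05]
    - [0, 0, 0.2618, 0.0933, 0.175, 0, 0.05]
    - [0, 0, 0.2985, 0.1017, 0.19, 0, 0.05]
    - [0, 0, 0.2985, 0.1017, 0.19, 0, 0.05]
    - [0, 0, 0.2985, 0.1017, 0.19, 0.0417, 0.05]
    - [0, 0, 0.2985, 0.1017, 0.19, 0.0833, 0.05]
    - [0, 0, 0.2985, 0.1017, 0.19, 0.1083, 0.05]
    - [0, 0, 0.2985, 0.1017, 0.19, 0.1083, 0.05]
    - [0, 0, 0.2985, 0.1017, 0.19, 0.1083, 0.05]

```text
time_s: 24.67
tool_pos: [0.6187, -0.2852, 0.0438]
tool_rot: [[0.989, -0.146, -0.003], [-0.146, -0.989, 0.001], [-0.003, -0.0, -1.0]]
contact_force: [0.8, -0.1, -2.5]
finger_gap: 0.0625
grip_force: 66.7
```

>>> apply_moves:
  steps:
    - [0, 0, 0, 0, 0, 0, 0.05]
    - [0, 0, 0, 0, 0, 0, 0.05]
    - [0, 0, 0, 0, 0, 0, 0.05]
    - [0, 0, 0, 0, 0, 0, 0.05]
    - [0, 0, 0, 0, 0, 0, 0.05]

```text
time_s: 25.08
tool_pos: [0.6203, -0.2866, 0.0465]
tool_rot: [[0.989, -0.146, 0.001], [-0.146, -0.989, -0.002], [0.001, 0.002, -1.0]]
contact_force: [-0.1, -0.5, -2.8]
finger_gap: 0.0631
grip_force: 66.7
```

```bash
python3 -c "
from h import *
go((.620,-.2875,.0235,-98.7))
a=[cams.camera(n)[:,:,::-1] for n in('scene','top')]
cv2.imwrite('pics/m_scene.png',a[0]);cv2.imwrite('pics/m_top.png',a[1])
f=dict(fx=3,fy=3,interpolation=2)
cv2.imwrite('pics/m.png',np.hstack([cv2.resize(a[0][150:270,75:205],None,**f),cv2.resize(a[1][125:245,340:470],None,**f)]))"
```

```text
t 25.08 tcp [ 0.6203 -0.2866  0.0465] yaw -98.4 q [ -9.3  56.3  63.8  78.  -50.3  75.7 -42.9] gap 0.0631
turn [ 0.1 -0.1  0.3] shift [-0.0002  0.0009  0.023 ] rows 0.6
```

View pics/m.png

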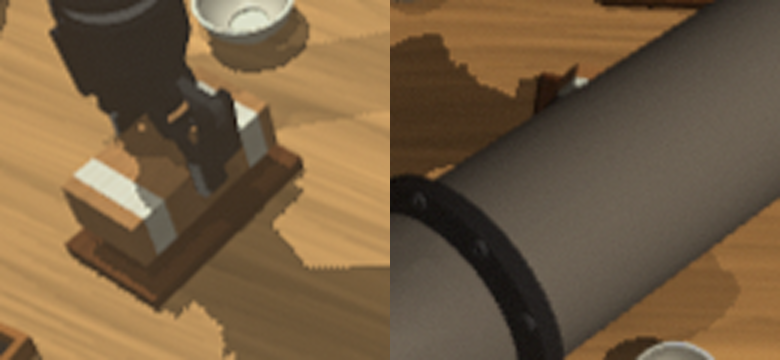

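The carton hangs over the oblong plinth, parallel to its sides (band at (118,190), plinth corner at (155,300)). I lower it and release.

To row units: 0.0235 m is 0.0392, 0.0225 m is 0.0375, 0.3 degrees is 0.0026.

>>> apply_moves:
  steps:
    - [0, 0, 0.0026, 0, 0.0017, 0.0133, 0.05]
    - [0, 0, 0.0026, 0, 0.0017, 0.025, 0.05]
    - [0, 0, 0.0026, 0, 0.0017, 0.0333, 0.05]
    - [0, 0, 0.0026, 0, 0.0017, 0.0375, 0.05]
    - [0, 0, 0.0026, 0, 0.0017, 0.0392, 0.05]
    - [0, 0, 0.0026, 0, 0.0017, 0.0392, 0.05]
    - [0, 0, 0.0026, 0, 0.0017, 0.0392, 0.05]
    - [0, 0, 0.0026, 0, 0.0017, 0.0392, 0.05]

```text
time_s: 25.85
tool_pos: [0.6195, -0.2871, 0.0237]
tool_rot: [[0.988, -0.151, -0.0], [-0.151, -0.988, -0.0], [-0.0, 0.001, -1.0]]
contact_force: [-3.2, 3.2, 7.8]
finger_gap: 0.0629
grip_force: 67.9
```

To row units: -0.15 m is -0.25, -0.13 m is -0.2167.

>>> apply_moves:
  steps:
    - [0, 0, 0, 0, 0, 0, 0.065]
    - [0, 0, 0, 0, 0, 0, 0.069]
    - [0, 0, 0, 0, 0, 0, 0.076]
    - [0, 0, 0, 0, 0, 0, 0.0854]
    - [0, 0, 0, 0, 0, 0, 0.0854]
    - [0, 0, 0, 0, 0, 0, 0.0854]
    - [0, 0, 0, 0, 0, -0.0333, 0.0854]
    - [0, 0, 0, 0, 0, -0.0833, 0.0854]
    - [0, 0, 0, 0, 0, -0.15, 0.0854]
    - [0, 0, 0, 0, 0, -0.2167, 0.0854]
    - [0, 0, 0, 0, 0, -0.25, 0.0854]
    - [0, 0, 0, 0, 0, -0.25, 0.0854]

```text
time_s: 26.85
tool_pos: [0.6214, -0.2901, 0.179]
tool_rot: [[0.988, -0.151, 0.008], [-0.151, -0.988, -0.008], [0.01, 0.007, -1.0]]
contact_force: [-0.5, -0.0, 0.1]
finger_gap: 0.0854
grip_force: 0.0
```

```bash
python3 -c "
from h import *
go((.40,.02,.18,-98.7))"
```

```text
t 26.85 tcp [ 0.6214 -0.2901  0.179 ] yaw -98.71 q [ -8.7  49.6  68.1  69.  -45.1  87.4 -47.4] gap 0.0854
turn [ 0.4 -0.5 -0. ] shift [-0.2658 -0.273  -0.0054] rows 9.1
```

To row units: -0.31 m is -0.5167, -0.29 m is -0.4833.

>>> apply_moves:
  steps:
    - [0, 0, 0, -0.025, -0.05, 0, 0.0854]
    - [0, 0, 0, -0.05, -0.1167, 0, 0.0854]
    - [0, 0, 0, -0.075, -0.1833, 0, 0.0854]
    - [0, 0, 0, -0.1, -0.25, 0, 0.0854]
    - [0, 0, 0, -0.125, -0.3167, 0, 0.0854]
    - [0, 0, 0, -0.15, -0.3833, 0, 0.0854]
    - [0, 0, 0, -0.1667, -0.4333, 0, 0.0854]
    - [0, 0, 0, -0.1667, -0.4833, 0, 0.0854]
    - [0, 0, 0, -0.1667, -0.5167, 0, 0.0854]
    - [0, 0, 0, -0.1667, -0.5167, 0, 0.0854]
    - [0, 0, 0, -0.1667, -0.5167, 0, 0.0854]

```text
time_s: 27.77
tool_pos: [0.5676, 0.0362, 0.1707]
tool_rot: [[0.989, -0.148, -0.002], [-0.148, -0.989, -0.002], [-0.001, 0.002, -1.0]]
contact_force: [-0.1, -0.5, 0.1]
finger_gap: 0.0855
grip_force: 0.0
```

```bash
python3 - <<'E'
from h import *
go()
I={n:np.ascontiguousarray(cams.camera(n)[:,:,::-1]) for n in('scene','top')}
cv2.imwrite('pics/z.png',np.hstack([I['scene'][110:370,70:470],I['top'][120:380,120:470]]))
mid=[]
for n,ps,t in(("scene",((75+118//3,150+190//3),(75+252//3,150+115//3)),130),("top",((408,158),(400,208)),105)):
    cs,_=cv2.findContours(cv2.morphologyEx((I[n].min(2)>t).astype(np.uint8),cv2.MORPH_OPEN,np.ones((3,3),np.uint8)),0,1)
    A=[]
    for p in ps:
        c=cv2.convexHull(min(cs,key=lambda c:np.linalg.norm(cent(c)-p) if cv2.contourArea(c)>30 else 1e9));w=plane(n,c[:,0],.052)[:,:2]
        r=cv2.minAreaRect((w*1e4).astype(np.float32));A.append(np.array(r[0])/1e4);print(n,A[-1],np.array(r[1])/10,round(r[2],1))
    A=np.array(A);d=A[1]-A[0];print(" mid",A.mean(0),"axis",np.degrees(np.arctan2(d[1],d[0])).round(1),np.linalg.norm(d))
print("plinth scene (.6174,-.2893) top (.6207,-.2876) axis -8.7")
E
```

```text
t 27.77 tcp [0.5676 0.0362 0.1707] yaw -98.49 q [-50.2  38.6  71.8  90.7 -37.1  78.3 -72.6] gap 0.0855
scene [ 0.6614 -0.2969] [64.6899 19.1384] 81.2
scene [ 0.5721 -0.2825] [65.4628 19.4004] 81.1
 mid [ 0.6167 -0.2897] axis 170.8 0.09044628741194043
top [ 0.6653 -0.2955] [62.639  17.0002] 81.4
top [ 0.5764 -0.2811] [62.7281 17.257 ] 81.1
 mid [ 0.6208 -0.2883] axis 170.8 0.09008580134330461
plinth scene (.6174,-.2893) top (.6207,-.2876) axis -8.7
```

View pics/z.png

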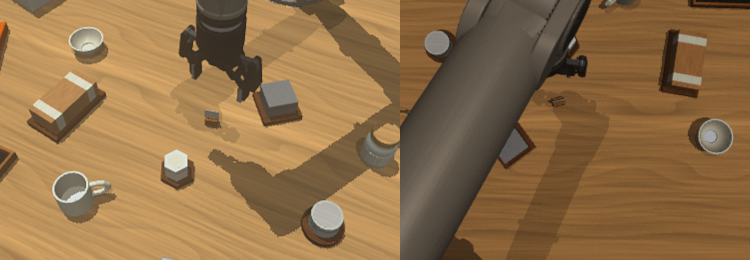

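All four boxes stand centred on their plinths in the picture, within about 2 mm. The carton is at (67,105), the hex box at (177,165), the round tin at (327,220) and the square tin at (280,97) in the left crop. The card holder and jar are still standing, and the arm is clear of everything.

```bash
python3 -c "
from bench import robot
print(robot.finish_job())"
```

```text
the job is handed in; nothing more can be done
None
```

The job is handed in: all four boxes stand upright on their own plinths, centred to about 2 mm by the camera measurements, the square tin and the long carton are lined up with theirs to within about a degree, and the card holder and sweet jar are still standing, after 28 s of robot time.

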